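Put the aquarium filter station back together

TASK

Put the cleaned filter station back together, leaving the bottle, the pipe elbow and the brush where they are. Bring all the standing filter cartridges (three or four of them) upright into single file between the blue guide rails, pushing them in along the deck from the lane's open mouth, not lowering them into the lane from above, until the first is right up against the end stop and each next one up against the one before. Close the strainer pot: first lay the strainer disk flat in its mouth, knob up, and let go of it, then set the locking ring over it with its bar in line with the outlet pipe and screw it clockwise a quarter turn, fully down to its stop.

Things in the scene. Friction and masses are not known exactly. Their poses are not given: they have to be found in the camera images.
- pot_mouth (a point): fixed grey strainer pot, 100 mm across, mouth up. Point: centre of the mouth at the rim, 110 mm above the deck. x: level, from the axis towards the blue outlet pipe (white collar) low on its side; z: up. In the mouth is a recess 62 mm wide, 8 mm deep, with a ledge round a 44 mm bore, for the disk. Neck 72 mm across outside; its two-start thread 86 mm
- pot_slot (a point): one of the two entry slots of the pot's thread for the ring's pins (at +x and -x of the mouth, 39 mm from the axis, each 50 degrees wide; the point is at the rim, axes as the mouth's). With its pins in the slots the ring rests 6 mm above home; turned clockwise seen from above it is led down 6 mm over some 75 degrees and meets a stop at 90 degrees from the slots, its bar square across the outlet pipe
- strainer_center (a point): the loose strainer disk: a perforated steel disk 56 mm across, 5 mm thick, with a round black knob 16 mm across and 22 mm high on its middle (27 mm high over all), 0.09 kg. The point is on its axis, 13.5 mm above its underside; z: from underside to knob. Seated on the ledge, its underside is 8 mm below the pot's rim
- ring_bar (a point): the loose locking ring, black, 104 mm outside, 92 mm inside: skirt 18 mm high, on it a 4 mm flange with a 60 mm hole, over that a bridge bar 14 mm wide, 14 high, 100 long on posts at its ends. Point: middle of the bar, on the ring's axis, 64 mm above the skirt's lower edge. y: along the bar; z: up. Home on the pot (flange on rim) it is 46 mm above the rim. About 0.16 kg
- ring_pin (a point): one of the ring's two steel pins, inside the skirt, pointing inwards right below the two ends of the bar (tips 78 mm apart, 6 mm thick). The point is 42 mm from the ring's axis towards the bar's +y end, 4 mm above the skirt's lower edge. With the pins in the slots the middle of the bar is 52 mm above the rim; the bar always clears the disk's knob by 20 mm
- lane_stop (a point): the fixed guide lane: two rails of blue pipe (two pipes each, one above the other, on white posts), 62 mm apart inside, tops 54 mm above the deck, a white end stop at one end. No floor of its own, open above. Point: on the deck, middle of the stop's inner face. x: along the lane from stop to mouth; y: across. Filed cartridges' centres are at x = 28, 84, 140, 196 mm
- lane_mouth (a point): the lane's mouth, on the deck, on its middle line, 275 mm from the stop; axes as the stop's. The rails are parallel up to 240 mm from the stop and then flare out by 20 mm each. A cartridge may be set down from above here, at the mouth end (over 170 mm from the stop); farther in it must be pushed along the deck
- cart1_center (a point): an upright white filter cartridge with grey slots and a shallow dimple on top, a cylinder 56 mm in diameter and 66 mm high, about 0.2 kg, standing on the deck; the point is its centre, 33 mm up. Three or all four of the cartridges are there (None: absent). All are alike
- cart2_center (a point): an upright white filter cartridge with grey slots and a shallow dimple on top, a cylinder 56 mm in diameter and 66 mm high, about 0.2 kg, standing on the deck; the point is its centre, 33 mm up. Three or all four of the cartridges are there (None: absent). All are alike
- cart3_center (a point): an upright white filter cartridge with grey slots and a shallow dimple on top, a cylinder 56 mm in diameter and 66 mm high, about 0.2 kg, standing on the deck; the point is its centre, 33 mm up. Three or all four of the cartridges are there (None: absent). All are alike
- cart4_center (a point): an upright white filter cartridge with grey slots and a shallow dimple on top, a cylinder 56 mm in diameter and 66 mm high, about 0.2 kg, standing on the deck; the point is its centre, 33 mm up. Three or all four of the cartridges are there (None: absent). All are alike
- test_bottle: bystander: a small closed jar, 44 mm in diameter, 85 mm high; origin under its centre. Not to be moved
- elbow: bystander: a white 40 mm pipe elbow lying on the deck, legs 80 and 50 mm; origin under its corner. Not to be moved
- scrub_brush: bystander: a hand brush lying on the deck; origin under its middle. Not to be moved
Mind the look-alikes: they are no part of the job. What is shaped like the part that bears cart1_center but orange is not meant. There is more than one size of the part that bears strainer_center; the job needs the larger.

How it is judged:
By the outcome, as a careful person would: the job done as asked, in the order asked, and still so for the second after the job is handed in, with the robot touching nothing.
Of cart1, cart2, cart3, cart4 only 3 to 4 are there at a start; the rules pass over those that are not, and their reading is None.
At some moment in a run one of cart1, cart2, cart3, cart4, strainer, ring may be knocked a few centimetres aside while the robot is not near it.
It also fails if it takes over 210 s, if anything falls off the work surface, if the arm or the gripper's body presses on something with over 40 N, if the wrist force passes 120 N, or if a joint passes its speed limit or range.

ROBOT

A 7-joint arm with a two-finger parallel gripper is mounted at the origin on the work surface. World frame = base frame: x ahead of the robot, y to its left, z up, the work surface at z = 0. Lengths are in mm, angles in rad, forces in N, time in s.
With the tool pointing down it reaches from about 400 to 900 mm from the base axis. Payload 5.6 kg.
Tool frame: the origin (TCP) lies midway between the tips of the shut fingers; the grasp point (between the pads) lies 19 mm behind it; x points along the fingers, y is the direction in which the jaws open and shut, and the axes are right-handed (so a half turn about x gives the same grasp; the last joint's range is limited). The gripper opens to 92 mm and grips with 3 to 60 N. Pads are 20 mm wide; open, the fingers measure 128 mm over their backs; the gripper's body (75 mm by 189 mm) begins 69 mm behind the grasp point.
Start: joints at [1.204, 0.468, -0.012, 1.603, 0.006, 1.071, -0.056], TCP at [206.77, -616.243, 214.592] pointing down, gripper open.
Joint ranges: [-2.53, 2.53], [-0.31, 2.02], [-1.57, 1.55], [0.28, 2.44], [-1.29, 4.43], [0.15, 1.84], [-2.92, 2.92]. Speed limits (rad/s): [2.57, 2.57, 3.14, 3.14, 3.14, 3.14, 3.14].

INTERFACE

Orientations are given as a rotation vector (axis times angle).
In Python, from cell import robot, grip, kin, viewer gives the robot as it stands. Calls block until the motion is done:
- robot.movep(position, orientation): joint-space move of the TCP to a pose.
- robot.servo_line(position, feed=150, rotation=None): straight line of the TCP; rotation=None keeps the orientation; feed is the mean speed in mm/s.
- robot.goto_joints(angles): joint-space move.
- grip(opening, newtons=None): opening from 0.0 (shut) to 1.0 (fully open); newtons is the grip in N (None keeps the last); returns when the fingers have stopped.
- robot.hold(seconds).
- kin.ik(position, orientation): joint angles nearest the present ones, or None.
- robot.observe(): the state.
- viewer.read_camera(name): name is "side" or "top" or "wrist"; returns the picture (400x640x3 uint8, red, green, blue); there is no depth.
- viewer.camera_info(name): a dict with "camera_matrix" (3x3 intrinsics, pixels), "k1" (the pictures are not rectified: a ray, as slopes to the right and down, at radius r is drawn at 1 + k1 r^2 times it, then the intrinsics apply), "R" (3x3) and "t" (3): a world point X has camera coordinates R X + t. Camera axes: x right, y down, z forward; pixel columns grow to the right and rows downward; lengths in mm; the calibration is good to about 2 mm. A picture is of the moment at which its call begins: read the wrist's pose just before it. camera_info takes no time and is no camera call; for the wrist camera it gives the pose at the moment of the call.
A pose or a line that the arm cannot do raises robot.IKError and nothing moves.
- robot.job_done(): hands the job in, once; it reports no verdict.
Trained networks look in the newest picture that a camera, given by its name, has taken for a name from the list of things; names that differ only in an ending like _2 or _b are one class to them, and where a whole thing is asked for, a point or a joint stands for the part that bears it (a point fixed in the world has none). Each returns a list of dicts, best first, with "confidence" (0 to 1); they miss things now and then, are a little off and sometimes report something else, mostly with a low value. They report only what shows in the picture. A call takes as long as a camera call. They do not tell look-alikes from the thing itself.
- viewer.silhouettes(name, camera): "mask" (400x640 bool, what is visible of it).
- viewer.pinpoint(name, camera): "at" ([x, y, z] in mm, in the coordinates of the camera as it stood for that picture, good to about 4 mm: a listed point, or the origin of a listed thing).
The state is a dict: "t": time; "joints": joint angles; "joint_velocities": joint speeds; "joint_torque": joint torques, N m; "tcp_pos": TCP position; "tcp_rot": TCP orientation; "contact_force": force on the tool from outside, world axes, zero at the start; "wrist_torque": the same for the moment, N m; "grip_width": opening from 0.0 (shut) to 1.0 (fully open).
Only numpy, scipy, OpenCV 4.12 (cv2) and the standard library are available. Lean on these libraries where they do the work, as an engineer would, in place of code of your own. Each camera call takes 0.05 s, during which the arm holds its last target.

## Working session

There is one attempt and no reset: what is moved stays moved. The work goes in short steps, each a Python script; the robot and the scene stay as the last script left them, time stands still between calls to the robot, and variables do not carry over. Pictures are saved under pics/ and viewed, and the job is handed in when it is done.

```bash
ls; mkdir -p pics; python3 - <<'E'
from cell import robot, grip, kin, viewer
import cv2
print(robot.observe())
for c in ("side","top","wrist"):
    im=viewer.read_camera(c); cv2.imwrite(f"pics/{c}0.png",im[:,:,::-1]); i=viewer.camera_info(c); print(c,i)
E
```

```text
pics
{'t': 0.0, 'joints': array([ 1.20400586,  0.46836137, -0.01162515,  1.60358942,  0.00600688,
        1.07137739, -0.05632142]), 'joint_velocities': array([ 0.00095505,  0.00084108, -0.00028046, -0.00126909, -0.00117989,
       -0.00188437, -0.00129173]), 'joint_torque': array([ 9.70064912e-05, -5.20565987e+01, -1.26454403e-02, -2.43742526e+01,
       -5.66208386e-02,  1.72490242e-02,  1.68565093e-04]), 'tcp_pos': array([ 206.57307324, -615.71126216,  213.66476029]), 'tcp_rot': array([ 2.04662311,  0.33598163, -2.04742823]), 'contact_force': array([-0.46479656,  0.83596126,  0.2195286 ]), 'wrist_torque': array([ 0.00271962, -0.01905819, -0.0163846 ]), 'grip_width': 0.9999333724338064}
side {'camera_matrix': array([[404.60925916,   0.        , 316.01295103],
       [  0.        , 404.60925916, 203.87380592],
       [  0.        ,   0.        ,   1.        ]]), 'k1': 0.019616032962623358, 'R': array([[-0.85426787, -0.51972487,  0.01060476],
       [-0.38709747,  0.62238829, -0.6802855 ],
       [ 0.34696102, -0.58525113, -0.7328705 ]]), 't': array([505.40448429, 270.66846169, 871.2
[... 178 characters left out ...]
     ]]), 'k1': -0.12872534282521556, 'R': array([[-0.02186202, -0.99974617, -0.00544558],
       [-0.99097979,  0.02239001, -0.13212773],
       [ 0.13221612,  0.00250788, -0.99121774]]), 't': array([  28.60614774,  580.22604585, 1305.54815841])}
wrist {'camera_matrix': array([[325.7850342 ,   0.        , 318.65256819],
       [  0.        , 325.7850342 , 196.14466985],
       [  0.        ,   0.        ,   1.        ]]), 'k1': -0.03757839279413063, 'R': array([[ 3.18672963e-01, -9.47864488e-01, -6.74274760e-04],
       [-9.07972232e-01, -3.05465195e-01,  2.86840445e-01],
       [-2.72091839e-01, -9.07960719e-02, -9.57978134e-01]]), 't': array([-649.66394483,  -32.93267189,  391.86735801])}
```

View pics/top0.png

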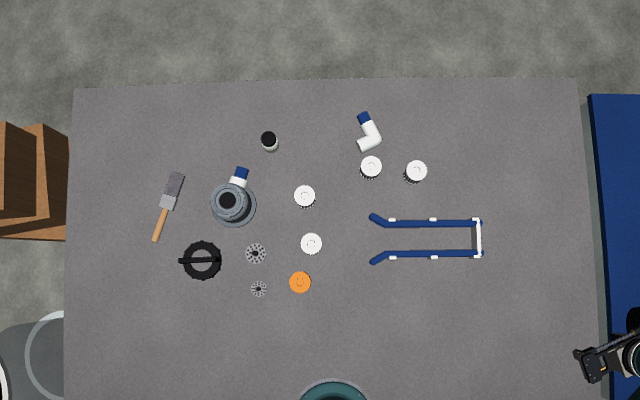

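View pics/side0.png

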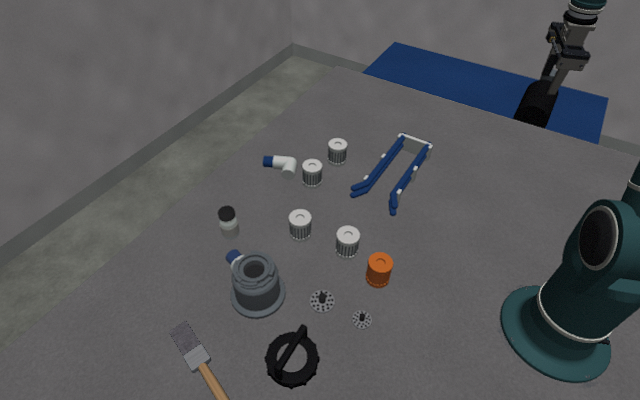

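View pics/wrist0.png

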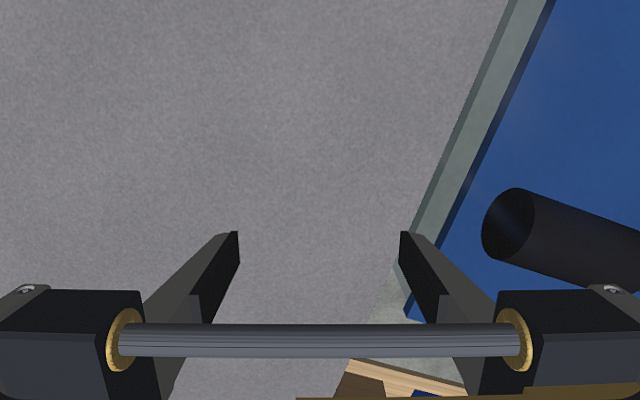

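The top view shows four white cartridges at (371,167), (416,171), (305,196) and (311,243). The orange look-alike is at (300,282), the large disk at (256,253) and the small one at (258,289). The ring is at (202,260), the pot at (232,203), and the lane runs from about (372,238) to (478,238). Next I'll measure.

```bash
cat > h.py <<'E'
from cell import robot, grip, kin, viewer
import numpy as np, cv2
from scipy.spatial.transform import Rotation as Ro
def rv(a):
    c,s=np.cos(a),np.sin(a)
    return Ro.from_matrix(np.array([[0,c,s],[0,s,-c],[-1,0,0]])).as_rotvec()
def snap(cam,fn=None):
    i=viewer.camera_info(cam); im=viewer.read_camera(cam)
    if fn: cv2.imwrite('pics/'+fn,im[:,:,::-1])
    return im,i
def w2c(i,p): return i['R']@np.asarray(p,float)+i['t']
def c2w(i,p): return i['R'].T@(np.asarray(p,float)-i['t'])
def proj(i,p):
    c=w2c(i,p); s=c[:2]/c[2]; s=s*(1+i['k1']*(s@s)); K=i['camera_matrix']
    return K[:2,:2]@s+K[:2,2]
def ray(i,uv):
    K=i['camera_matrix']
    d=(np.asarray(uv,float)-K[:2,2])/K[0,0]; s=d.copy()
    for _ in range(20): s=d/(1+i['k1']*(s@s))
    D=i['R'].T@np.r_[s,1.]; C=-i['R'].T@i['t']
    return C,D
def onplane(i,uv,z):
    C,D=ray(i,uv); return C+D*(z-C[2])/D[2]
def pin(name,cam,i):
    return [(round(d['confidence'],2),c2w(i,d['at']).round(1)) for d in viewer.pinpoint(name,cam)]
def st():
    o=robot.observe(); print('t%.1f'%o['t'],'tcp',o['tcp_pos'].round(1),'F',o['contact_force'].round(1),'M',o['wrist_torque'].round(2),'g%.3f'%o['grip_width'],'j7 %.2f'%o['joints'][6]); return o
E
python3 - <<'E'
from h import *
for c in ('top','side'):
    im,i=snap(c)
    for n in ['pot_mouth','pot_slot','strainer_center','ring_bar','ring_pin','lane_stop','lane_mouth','cart1_center','test_bottle','elbow','scrub_brush']:
        print(c,n,[(a,list(b)) for a,b in pin(n,c,i)])
    if c=='top':
        for uv,z in [((371,167),66),((416,171),66),((305,196),66),((311,243),66),((300,282),66),((256,253),5),((258,289),5),((202,260),64),((232,203),110),((478,238),50)]:
            print(uv,onplane(i,uv,z).round(0))
st()
E
```

```text
top pot_mouth [(0.9, [np.float64(586.1), np.float64(262.5), np.float64(105.1)]), (0.15, [np.float64(434.8), np.float64(392.6), np.float64(2.8)])]
top pot_slot [(0.73, [np.float64(623.8), np.float64(243.4), np.float64(109.7)])]
top strainer_center [(0.66, [np.float64(453.3), np.float64(200.2), np.float64(13.7)]), (0.57, [np.float64(361.3), np.float64(192.1), np.float64(9.3)]), (0.51, [np.float64(472.6), np.float64(45.9), np.float64(25.9)])]
top ring_bar [(0.79, [np.float64(436.7), np.float64(344.2), np.float64(59.9)]), (0.44, [np.float64(625.1), np.float64(245.0), np.float64(110.3)])]
top ring_pin [(0.66, [np.float64(762.0), np.float64(-133.8), np.float64(-1.3)]), (0.62, [np.float64(436.2), np.float64(389.4), np.float64(2.2)])]
top lane_stop [(0.8, [np.float64(480.0), np.float64(-391.8), np.float64(-0.3)]), (0.65, [np.float64(582.1), np.float64(259.3), np.float64(109.0)]), (0.62, [np.float64(761.3), np.float64(-131.7), np.float64(-1.7)])]
top lane_mouth [(0.58, [np.float64(484.9), np.float64(-116.7), np.float64(0.5)])]
top cart1_center [(0.61, [np.float64(375.0), np.float64(77.4), np.
[... 1367 characters left out ...]
, np.float64(110.8)])]
side cart1_center [(0.85, [np.float64(371.6), np.float64(82.3), np.float64(33.3)]), (0.62, [np.float64(440.2), np.float64(344.7), np.float64(64.7)]), (0.6, [np.float64(473.9), np.float64(48.4), np.float64(32.8)])]
side test_bottle [(0.97, [np.float64(755.7), np.float64(154.6), np.float64(0.4)]), (0.67, [np.float64(582.3), np.float64(451.8), np.float64(1.4)])]
side elbow [(0.78, [np.float64(758.8), np.float64(-135.0), np.float64(5.6)])]
side scrub_brush [(0.83, [np.float64(583.2), np.float64(452.0), np.float64(1.3)]), (0.25, [np.float64(477.8), np.float64(-388.3), np.float64(2.3)])]
t1.4 tcp [ 206.8 -616.2  214.6] F [-0.7  0.3 -0.1] M [ 0.03 -0.    0.03] g1.003 j7 -0.06
```

```bash
python3 - <<'E'
from h import *
o=robot.observe(); i=viewer.camera_info('wrist')
Rt=Ro.from_rotvec(o['tcp_rot']).as_matrix()
C=-i['R'].T@i['t']
print('cam in tool',Rt.T@(C-o['tcp_pos']),'\nRcam in tool\n',(Rt.T@i['R'].T).round(3)); print(Rt.round(3))
for a in np.arange(-180,181,30):
    j=kin.ik([500,250,350],rv(np.radians(a))); print(a,None if j is None else j.round(2))
E
```

```text
cam in tool [-1.70568735e+02  9.07307355e-02 -8.12564421e+01] 
Rcam in tool
 [[-0.001 -0.287  0.958]
 [ 1.     0.     0.001]
 [-0.001  0.958  0.287]]
[[-0.     0.318 -0.948]
 [ 0.    -0.948 -0.318]
 [-1.    -0.     0.   ]]
-180 [ 0.4   0.52 -1.31  1.6   0.51  1.41  2.19]
-150 [-1.53  0.44  1.37  1.71 -0.44  1.36 -2.69]
-120 [-1.07  0.22  0.66  1.69 -0.14  1.28 -2.48]
-90 [ 0.3   0.4  -1.08  1.61  0.36  1.35 -2.4 ]
-60 [ 0.26  0.37 -1.01  1.61  0.32  1.34 -1.85]
-30 [ 0.33  0.43 -1.14  1.61  0.39  1.36 -1.38]
0 [ 0.36  0.46 -1.2   1.61  0.43  1.38 -0.89]
30 [ 0.39  0.5  -1.27  1.61  0.48  1.4  -0.41]
60 [ 0.29  0.39 -1.06  1.61  0.35  1.35  0.22]
90 [ 0.25  0.37 -0.99  1.61  0.31  1.33  0.78]
120 [ 0.4   0.52 -1.31  1.6   0.51  1.41  1.14]
150 [ 0.4   0.52 -1.31  1.6   0.51  1.41  1.66]
180 [ 0.4   0.52 -1.31  1.6   0.51  1.41  2.19]
```

```bash
python3 - <<'E'
from h import *
robot.goto_joints([-0.5,0.468,-0.012,1.603,0.006,1.071,1.0])
robot.movep([455,260,270],rv(np.pi/2)); o=st(); print(o['joints'].round(2))
im,i=snap('wrist','w1.png')
for n in ['pot_mouth','pot_slot','strainer_center','ring_bar','ring_pin']:
    print(n,[(a,list(map(float,b))) for a,b in pin(n,'wrist',i)])
np.savez('w1.npz',im=im,**i)
E
```

```text
t5.4 tcp [455.7 259.8 270.6] F [-0.   0.  -0.7] M [ 0.06 -0.12  0.  ] g1.000 j7 0.98
[-0.54  0.2  -0.05  1.84  0.01  1.1   0.98]
pot_mouth [(0.83, [588.0, 264.1, 114.5]), (0.73, [601.6, 62.5, 34.7])]
pot_slot [(0.98, [626.2, 249.8, 107.5])]
strainer_center [(0.85, [455.0, 200.0, 11.7])]
ring_bar [(0.6, [438.6, 345.6, 65.0])]
ring_pin [(0.7, [430.1, 386.6, 6.6])]
```

View pics/w1.png

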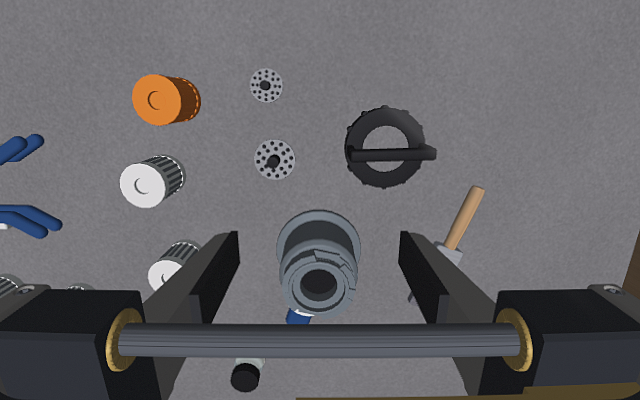

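```bash
python3 - <<'E'
from h import *
d=np.load('w1.npz'); im=d['im']; i={k:d[k] for k in ('camera_matrix','k1','R','t')}
def c(u0,u1,v0,v1,k): return cv2.resize(im[v0:v1,u0:u1,::-1],None,fx=k,fy=k,interpolation=cv2.INTER_CUBIC)
vis=im.copy()
def circ(cx,cy,z,r,col):
    for t in np.linspace(0,2*np.pi,60): 
        u,v=proj(i,[cx+r*np.cos(t),cy+r*np.sin(t),z]); cv2.circle(vis,(int(u*8),int(v*8)),4,col,-1,shift=3)
circ(588,260,110,36,(255,0,0)); circ(588,260,110,31,(0,255,0)); circ(454,200.5,5,28,(255,0,0)); 
circ(438,345,22,52,(255,255,0))
im=vis
cv2.imwrite('pics/z1.png',np.hstack([c(270,370,200,330,5)]))
cv2.imwrite('pics/z2.png',np.hstack([c(240,450,90,200,3)]))
E
```

```text
(no output)
```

View pics/z1.png

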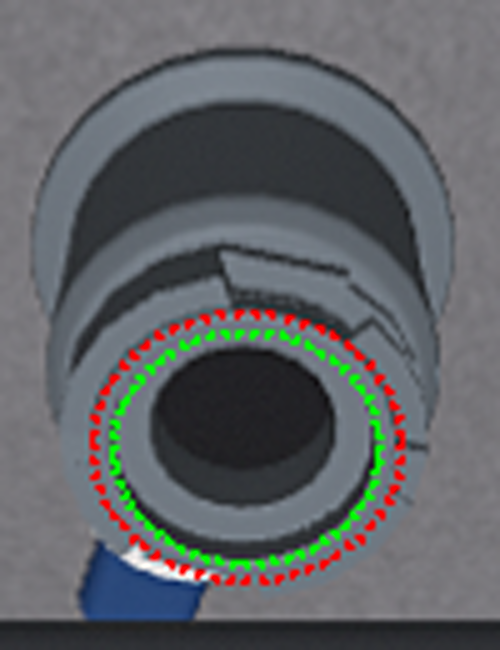

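View pics/z2.png

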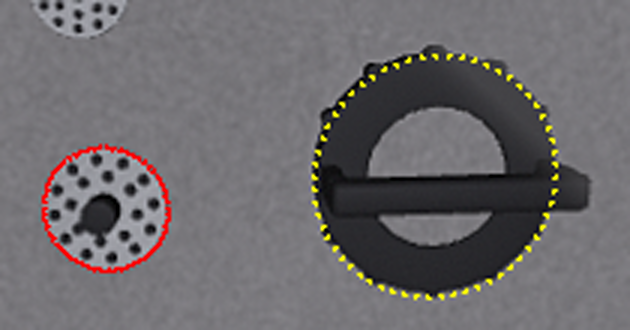

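```bash
python3 - <<'E'
from h import *
robot.movep([560,260,300],rv(np.pi/2)); o=st()
im,i=snap('wrist','w2.png')
for n in ['pot_mouth','pot_slot','ring_bar','strainer_center']:
    print(n,[(a,list(map(float,b))) for a,b in pin(n,'wrist',i)])
np.savez('w2.npz',im=im,**i)
vis=im.copy()
def c(u0,u1,v0,v1,k): return cv2.resize(vis[v0:v1,u0:u1,::-1],None,fx=k,fy=k,interpolation=cv2.INTER_CUBIC)
def circ(cx,cy,z,r,col):
    for t in np.linspace(0,2*np.pi,60): 
        u,v=proj(i,[cx+r*np.cos(t),cy+r*np.sin(t),z]); cv2.circle(vis,(int(u*8),int(v*8)),3,col,-1,shift=3)
circ(588,260,110,36,(255,0,0)); circ(588,260,110,31,(0,255,0)); circ(588,260,102,22,(0,255,0));
u,v=map(int,proj(i,[588,260,110]))
cv2.imwrite('pics/z3.png',c(u-60,u+60,v-60,v+60,5))
E
```

```text
t6.2 tcp [560.2 259.8 298.9] F [-0.6  0.1 -0.4] M [ 0.07 -0.12  0.01] g0.998 j7 1.08
pot_mouth [(0.7, [584.9, 260.5, 109.5])]
pot_slot [(0.56, [626.6, 250.5, 107.4])]
ring_bar [(0.65, [436.5, 344.6, 63.9])]
strainer_center [(0.75, [599.3, 60.2, 35.6]), (0.62, [450.3, 200.8, 7.8])]
```

View pics/z3.png

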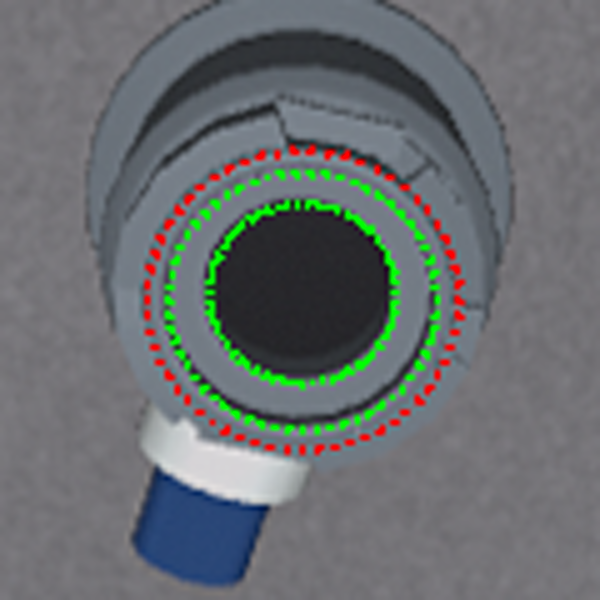

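View pics/w2.png

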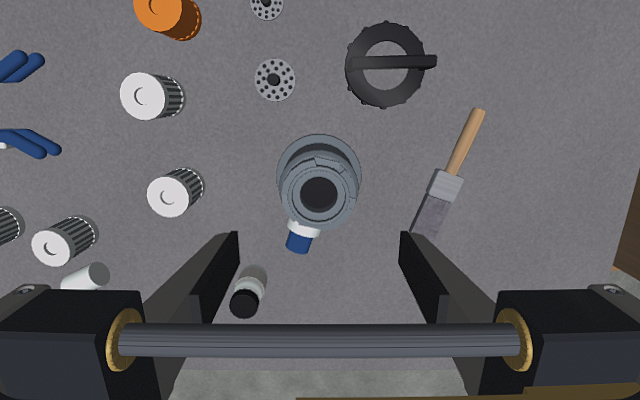

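```bash
python3 - <<'E'
from h import *
d=np.load('w2.npz'); im=d['im']; i={k:d[k] for k in ('camera_matrix','k1','R','t')}
hsv=cv2.cvtColor(im,cv2.COLOR_RGB2HSV)
u,v=map(int,proj(i,[588,260,110])); 
m=((hsv[:,:,0]>100)&(hsv[:,:,0]<125)&(hsv[:,:,1]>120)); sub=np.zeros_like(m); sub[v+10:v+70,u-50:u+50]=m[v+10:v+70,u-50:u+50]
ys,xs=np.nonzero(sub); print(len(xs))
for z in (15,25,35):
    P=np.array([onplane(i,(x,y),z)[:2] for x,y in zip(xs,ys)]); c=P.mean(0); 
    w,V=np.linalg.eigh(np.cov((P-c).T)); print(z,c,np.degrees(np.arctan2(*(c-[587.2,259.8])[::-1])), np.sqrt(w),np.degrees(np.arctan2(V[1,1],V[0,1])))
# ring bar orientation
import sys
E
```

```text
393
15 [689.45022357 227.85690427] -17.348868929802073 [ 8.26622962 10.0680917 ] 66.51091752017196
25 [684.8247251  228.56165923] -17.743835108375524 [8.08440213 9.84662969] 66.51091752017184
35 [680.19922664 229.26641419] -18.176086962793303 [7.90257464 9.62516768] 66.51091752017193
```

```bash
python3 - <<'E'
from h import *
a=np.pi/2
grip(0.45,15)
robot.movep([454,200.5,60],rv(a)); 
robot.servo_line([454,200.5,12],feed=60); st()
grip(0.0,20); st()
robot.servo_line([454,200.5,170],feed=200)
st()
robot.movep([587.2,259.8,150],rv(a)); o=st()
im,i=snap('side','s2.png'); im,i=snap('wrist','w3.png')
E
```

```text
t9.3 tcp [454.2 200.6  12.2] F [0.  0.5 0.2] M [ 0.08 -0.16 -0.01] g0.450 j7 1.07
t9.8 tcp [454.2 200.6  12.2] F [0.2 0.2 2.8] M [-0.   -0.07 -0.01] g0.164 j7 1.07
t10.8 tcp [453.2 200.1 169. ] F [ 0.   0.3 -1.1] M [ 0.05 -0.12  0.02] g0.165 j7 1.08
t11.4 tcp [585.9 259.2 147.8] F [ 1.4  0.1 -1.3] M [ 0.05 -0.14 -0.03] g0.163 j7 1.10
```

View pics/w3.png

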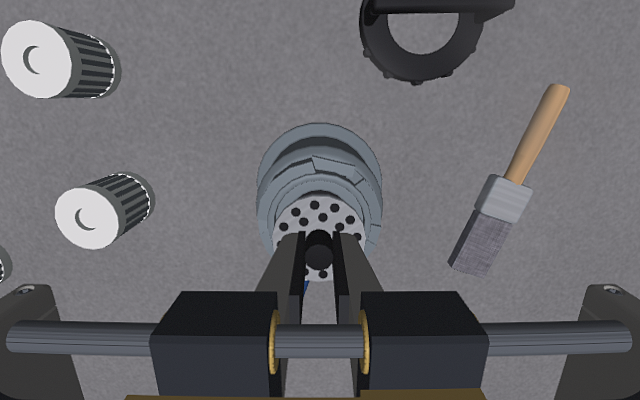

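View pics/s2.png

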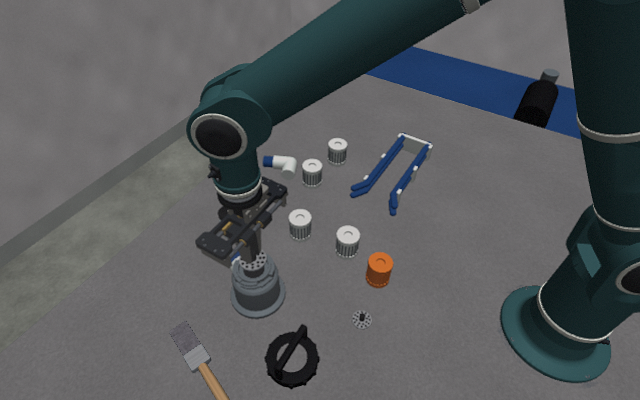

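The disk is held level by its knob over the pot, at about (319,240) in the wrist view. Lowering it now.

```bash
python3 - <<'E'
from h import *
robot.servo_line([587.2,259.8,122],feed=60); st()
for z in (118,116,115,114,113):
    robot.servo_line([587.2,259.8,z],feed=15); o=st()
    if o['contact_force'][2]>5: break
im,i=snap('wrist','w4.png'); np.savez('w4.npz',im=im,**i)
vis=im.copy()
def circ(cx,cy,z,r,col):
    for t in np.linspace(0,2*np.pi,60): 
        u,v=proj(i,[cx+r*np.cos(t),cy+r*np.sin(t),z]); cv2.circle(vis,(int(u*8),int(v*8)),3,col,-1,shift=3)
circ(587.2,259.8,110,31,(0,255,0))
u,v=map(int,proj(i,[587.2,259.8,110]))
cv2.imwrite('pics/z4.png',cv2.resize(vis[v-60:v+60,u-80:u+80,::-1],None,fx=5,fy=5,interpolation=cv2.INTER_CUBIC))
E
```

```text
t12.1 tcp [587.2 259.8 121.8] F [ 0.3 -0.2 -0.3] M [ 0.06 -0.15 -0.02] g0.165 j7 1.10
t12.5 tcp [587.2 259.8 118. ] F [ 0.6  0.3 -0.8] M [ 0.08 -0.17 -0.04] g0.165 j7 1.10
t12.8 tcp [587.1 259.8 115.9] F [ 0.2 -0.1 -1.4] M [ 0.06 -0.15 -0.03] g0.166 j7 1.10
t13.1 tcp [587.1 259.8 114.9] F [ 1.4 -0.2  0.4] M [ 0.07 -0.19  0.04] g0.164 j7 1.10
t13.3 tcp [587.4 259.9 114.3] F [-1.  -0.3  0.3] M [ 0.   -0.09 -0.01] g0.162 j7 1.10
t13.6 tcp [587.4 259.9 114.3] F [-2.1 -0.3  7.9] M [-0.19  0.36 -0.02] g0.167 j7 1.10
```

View pics/z4.png

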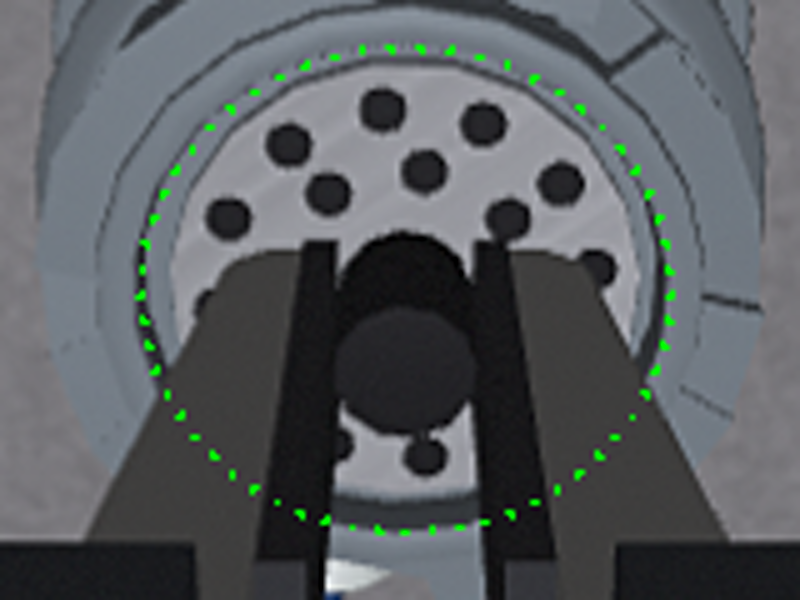

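```bash
python3 - <<'E'
from h import *
grip(0.4); st()
robot.servo_line([587.4,259.9,200],feed=150)
im,i=snap('wrist','w5.png')
robot.movep([438,345,220],rv(0)); robot.hold(0.2); o=st()
im,i=snap('wrist','w6.png'); np.savez('w6.npz',im=im,**i)
for n in ['ring_bar','ring_pin']:
    print(n,[(a,list(map(float,b))) for a,b in pin(n,'wrist',i)])
vis=im.copy()
def circ(cx,cy,z,r,col):
    for t in np.linspace(0,2*np.pi,60): 
        u,v=proj(i,[cx+r*np.cos(t),cy+r*np.sin(t),z]); cv2.circle(vis,(int(u*8),int(v*8)),8,col,-1,shift=3)
circ(438,345,22,52,(0,255,0)); circ(438,345,22,30,(0,255,0))
for y in (-50,50):
  for x in (-7,7):
    u,v=proj(i,[438+x,345+y,71]); cv2.circle(vis,(int(u*8),int(v*8)),14,(255,0,0),-1,shift=3)
u,v=map(int,proj(i,[438,345,22])); v=max(v,80)
cv2.imwrite('pics/z6.png',cv2.resize(vis[max(0,v-100):v+100,u-120:u+120,::-1],None,fx=3,fy=3,interpolation=cv2.INTER_CUBIC))
E
```

```text
t14.1 tcp [587.1 259.8 112.8] F [-0.3 -0.1  0.5] M [ 0.03 -0.18  0.03] g0.401 j7 1.10
t16.6 tcp [438.3 344.7 219.9] F [ 0.1 -0.3 -0.2] M [-0.01 -0.11  0.  ] g0.395 j7 -0.64
ring_bar [(0.63, [439.2, 346.2, 63.1])]
ring_pin [(0.77, [432.8, 389.4, 6.2])]
```

View pics/z6.png

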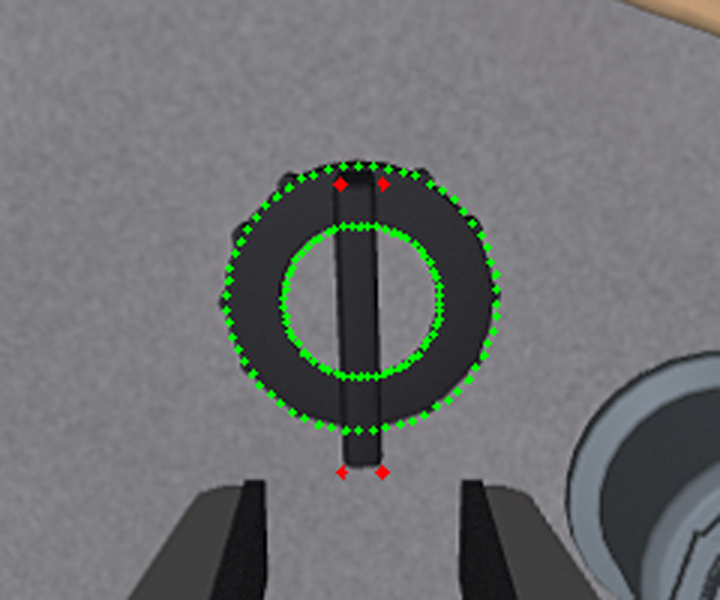

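View pics/w5.png

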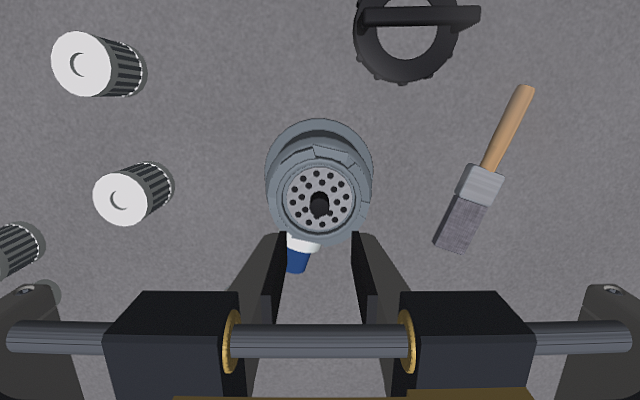

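```bash
python3 - <<'E'
from h import *
x,y=437.2,345.7
robot.movep([x,y,110],rv(0.026))
robot.servo_line([x,y,46],feed=80); st()
grip(0.0,45); st()
robot.servo_line([x,y,120],feed=120); st()
robot.servo_line([x,y,210],feed=200)
robot.movep([587.2,259.8,190],rv(np.radians(72))); robot.hold(0.2); o=st()
im,i=snap('wrist','w7.png'); np.savez('w7.npz',im=im,**i); snap('side','s7.png')
print(pin('ring_bar','wrist',i)); 
E
```

```text
t18.2 tcp [437.5 345.9  46.2] F [ 0.2  0.5 -0.4] M [-0.03 -0.09  0.02] g0.401 j7 -0.55
t18.7 tcp [437.3 345.9  46.4] F [0.  0.7 2.7] M [-0.1   0.05  0.01] g0.149 j7 -0.55
t19.5 tcp [436.7 345.3 119.4] F [-0.5  0.4 -2. ] M [-0.04 -0.05  0.01] g0.150 j7 -0.58
t21.6 tcp [586.7 260.5 190. ] F [-0.2 -0.2 -1.2] M [ 0.09 -0.13  0.03] g0.148 j7 0.83
[(0.7, array([586.7, 259.8, 206. ]))]
```

View pics/w7.png

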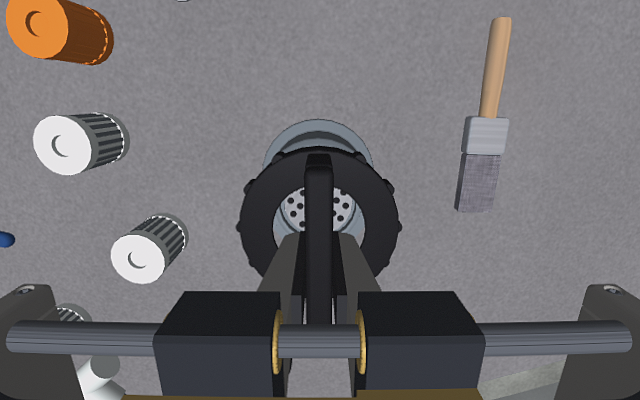

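View pics/s7.png

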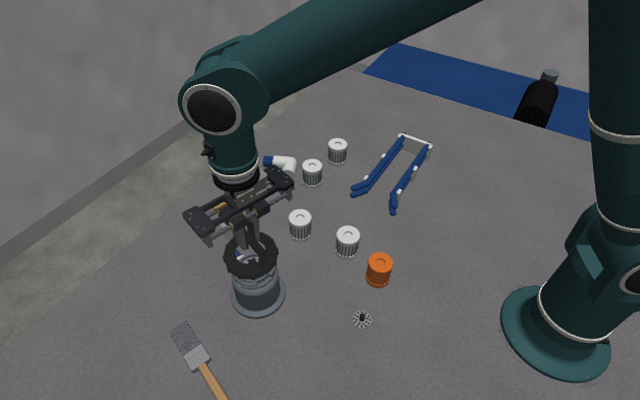

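```bash
python3 - <<'E'
from h import *
d=np.load('w7.npz'); im=d['im']; i={k:d[k] for k in ('camera_matrix','k1','R','t')}
vis=im.copy()
def circ(cx,cy,z,r,col):
    for t in np.linspace(0,2*np.pi,60): 
        u,v=proj(i,[cx+r*np.cos(t),cy+r*np.sin(t),z]); cv2.circle(vis,(int(u*8),int(v*8)),5,col,-1,shift=3)
circ(586.7,260.5,166,52,(0,255,0)); circ(586.7,260.5,166,30,(0,255,0))
u,v=320,220
cv2.imwrite('pics/z7.png',cv2.resize(vis[v-90:v+90,u-100:u+100,::-1],None,fx=4,fy=4,interpolation=cv2.INTER_CUBIC)[60:660])
E
```

```text
(no output)
```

View pics/z7.png

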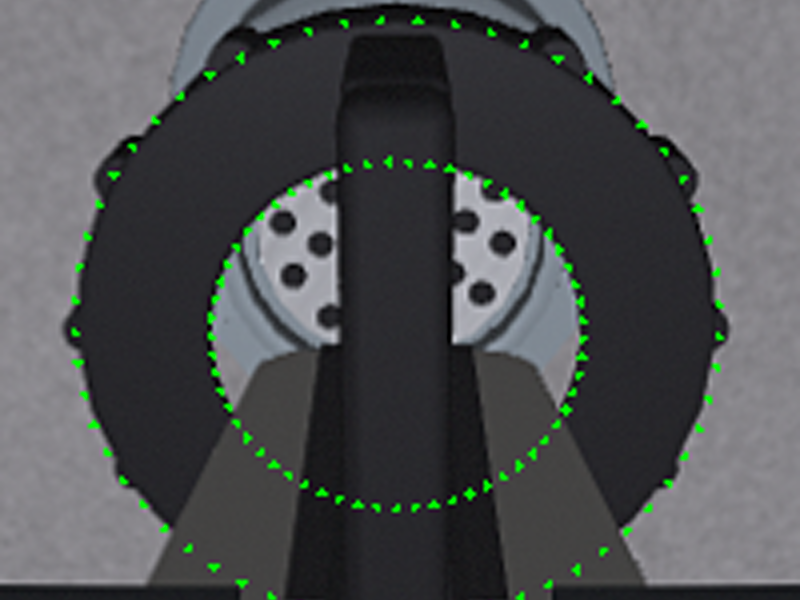

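```bash
python3 - <<'E'
from h import *
X,Y=587.2,259.8; R=rv(np.radians(72))
robot.servo_line([X,Y,160],feed=80,rotation=R); st()
for z in (154,150,147,145,144,143,142,141):
    robot.servo_line([X,Y,z],feed=20); o=st()
    if o['contact_force'][2]>6: break
E
```

```text
t22.3 tcp [587.  259.6 159.3] F [-0.2 -1.1 -1. ] M [ 0.04 -0.13  0.02] g0.147 j7 0.83
t22.7 tcp [587.2 259.8 154. ] F [-0.8  0.2 -0.8] M [-0.   -0.16  0.01] g0.147 j7 0.83
t23.1 tcp [587.1 259.8 149.8] F [ 0.4  0.4 -1. ] M [ 0.03 -0.13 -0.01] g0.149 j7 0.83
t23.4 tcp [587.1 259.8 146.8] F [-0.3  0.5 -1.7] M [ 0.05 -0.09 -0.03] g0.145 j7 0.83
t23.6 tcp [587.1 259.7 144.8] F [-0.7 -0.5 -1.7] M [ 0.   -0.13  0.01] g0.147 j7 0.83
t23.9 tcp [587.4 259.8 144.2] F [-0.   0.7 -0.3] M [ 0.03 -0.14 -0.05] g0.146 j7 0.83
t24.1 tcp [587.5 260.  143.9] F [-0.2 -1.1  5.4] M [-0.15  0.18  0.  ] g0.143 j7 0.83
t24.4 tcp [587.7 260.1 143.7] F [-3.3 -1.3  9.4] M [-0.36  0.53  0.01] g0.149 j7 0.83
```

```bash
python3 - <<'E'
from h import *
X,Y=587.3,259.9
for d in list(range(8,81,8))+[84,88,90,92]:
    z=143.2-6*min(d,75)/75-0.3
    robot.servo_line([X,Y,z],feed=10,rotation=rv(np.radians(72-d))); o=st()
    y=Ro.from_rotvec(o['tcp_rot']).as_matrix()[:,1]; ang=np.degrees(np.arctan2(y[1],y[0])); print(d,'ang',ang.round(1),72-ang.round(1))
    if abs(o['wrist_torque'][2])>3 or o['contact_force'][2]>30: break
E
```

```text
t24.7 tcp [588.2 260.6 143.9] F [-1.3  0.1  8.6] M [-0.04  0.2  -0.27] g0.149 j7 0.71
8 ang 63.9 8.100000000000001
t24.9 tcp [588.4 261.  143.6] F [-1.   0.1  9.1] M [ 0.03  0.22 -0.29] g0.149 j7 0.58
16 ang 56.0 16.0
t25.2 tcp [588.5 260.3 142.8] F [-0.6 -0.8  9.4] M [-0.21  0.12 -0.29] g0.146 j7 0.46
24 ang 47.9 24.1
t25.5 tcp [587.6 260.6 142. ] F [-3.5 -0.2  9.8] M [-0.21  0.7  -0.28] g0.147 j7 0.34
32 ang 39.9 32.1
t25.8 tcp [587.8 260.4 141.2] F [-2.6 -0.3  8.5] M [-0.22  0.49 -0.31] g0.145 j7 0.22
40 ang 31.9 40.1
t26.1 tcp [588.2 260.3 140.5] F [-2.  -0.6  8.5] M [-0.26  0.2  -0.31] g0.147 j7 0.10
48 ang 23.9 48.1
t26.4 tcp [587.8 260.5 139.7] F [-1.7  0.7  8. ] M [-0.19  0.47 -0.27] g0.145 j7 -0.03
56 ang 16.0 56.0
t26.7 tcp [587.8 260.  138.8] F [-1.2 -1.4  7. ] M [-0.31  0.33 -0.22] g0.148 j7 -0.15
64 ang 7.9 64.1
t27.0 tcp [587.9 260.2 138.4] F [-2.   0.3  7.4] M [-0.16  0.29 -0.18] g0.145 j7 -0.27
72 ang -0.1 72.1
t27.3 tcp [588.4 260.3 138.4] F [-0.5 -0.6  7.4] M [-0.11  0.13 -0.17] g0.148 j7 -0.39
80 ang -8.0 80.0
t27.5 tcp [588.5 260.3 138.4] F [-1.4  0.1  6.7] M [-0.09  0.11 -0.04] g0.146 j7 -0.45
84 ang -12.0 84.0
t27.8 tcp [588.2 260.  138.4] F [-1.2 -1.2  8.1] M [-0.28  0.32 -0.08] g0.146 j7 -0.51
88 ang -16.0 88.0
t28.0 tcp [588.  260.  138.4] F [-1.  -0.4  8.3] M [-0.31  0.37  0.14] g0.147 j7 -0.54
90 ang -18.0 90.0
t28.3 tcp [587.7 260.2 138.4] F [-2.3 -1.5  9.6] M [-0.33  0.55  0.55] g0.145 j7 -0.57
92 ang -19.9 91.9
```

```bash
python3 - <<'E'
from h import *
X,Y=587.6,260
for d in (94,96,98,100):
    robot.servo_line([X,Y,136.9],feed=10,rotation=rv(np.radians(72-d))); o=st()
    if abs(o['wrist_torque'][2])>1.8: break
robot.servo_line([X,Y,138.2],feed=10,rotation=rv(np.radians(72-91)));st()
grip(0.4); st()
robot.servo_line([X,Y,240],feed=200)
robot.movep([560,260,260],rv(np.pi/2)); robot.hold(.2)
im,i=snap('wrist','w8.png'); np.savez('w8.npz',im=im,**i)
for n in ['ring_bar','ring_pin','strainer_center']:
    print(n,[(a,list(map(float,b))) for a,b in pin(n,'wrist',i)])
snap('side','s8.png'); st()
E
```

```text
t28.5 tcp [587.7 260.2 138.4] F [-4.3 -1.9 10. ] M [-0.42  0.74  0.88] g0.147 j7 -0.60
t28.8 tcp [587.7 260.2 138.4] F [-2.9 -1.7  9.8] M [-0.44  0.75  1.07] g0.154 j7 -0.63
t29.0 tcp [587.7 260.2 138.4] F [-2.3 -1.8 10.2] M [-0.47  0.76  1.23] g0.157 j7 -0.66
t29.3 tcp [587.8 260.5 138.4] F [-3.9 -1.9  9.5] M [-0.3   0.66  1.24] g0.165 j7 -0.69
t29.6 tcp [587.6 260.4 138.4] F [-1.2  1.2  3. ] M [0.08 0.18 0.11] g0.146 j7 -0.56
t30.1 tcp [587.5 259.9 138. ] F [-0.2  0.2 -0.3] M [-0.06 -0.06  0.  ] g0.402 j7 -0.56
ring_bar [(0.56, [589.4, 258.7, 155.5])]
ring_pin [(0.81, [597.3, 297.8, 98.1])]
strainer_center [(0.78, [588.3, 258.9, 113.2]), (0.25, [588.8, 445.1, 3.8])]
t32.7 tcp [560. 260. 260.] F [-0.3 -0.1 -0.3] M [ 0.04 -0.12  0.01] g0.401 j7 1.12
```

View pics/w8.png

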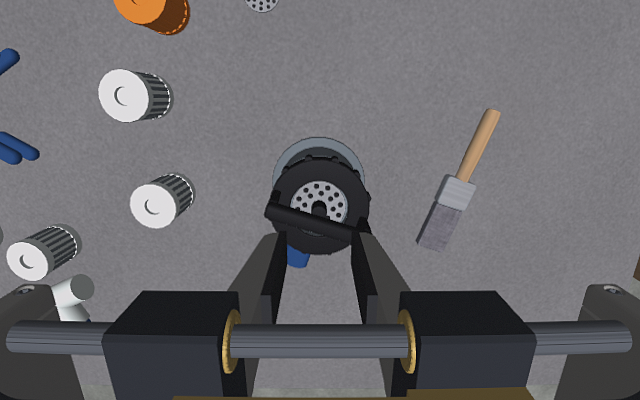

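View pics/s8.png

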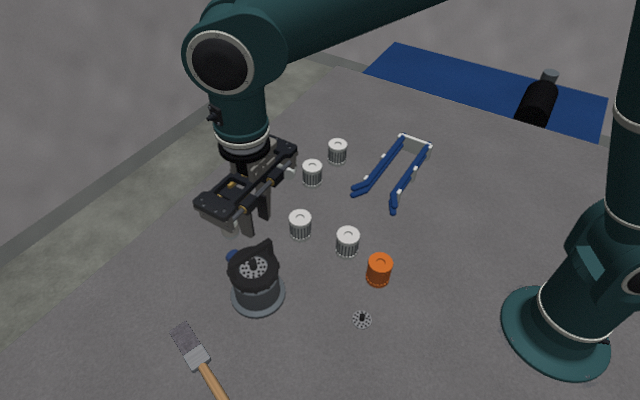

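```bash
python3 - <<'E'
from h import *
robot.goto_joints([0.35,0.2,-0.05,1.84,0.01,1.1,1.9]); robot.movep([480,-170,330],rv(np.pi/2)); robot.hold(.2); o=st(); print(o['joints'].round(2))
im,i=snap('wrist','w9.png'); np.savez('w9.npz',im=im,**i)
for n in ['lane_stop','lane_mouth','cart1_center']:
    print(n,[(a,list(map(float,b))) for a,b in pin(n,'wrist',i)])
t,it=snap('top','t9.png'); np.savez('t9.npz',im=t,**it)
for n in ['cart1_center','lane_stop','lane_mouth']:
    print(n,[(a,list(map(float,b))) for a,b in pin(n,'top',it)])
E
```

```text
t35.0 tcp [ 479.5 -169.8  328.7] F [ 0.3  0.7 -0.9] M [ 0.07 -0.15  0.03] g0.405 j7 1.84
[ 0.33  0.13 -0.06  1.8   0.01  1.22  1.84]
lane_stop [(0.81, [480.7, -386.8, -1.6])]
lane_mouth []
cart1_center [(0.69, [471.8, 47.8, 36.3]), (0.63, [374.7, 80.1, 28.5]), (0.27, [666.0, -239.6, 35.4])]
cart1_center [(0.94, [470.1, 46.3, 26.6]), (0.61, [375.7, 78.1, 28.4])]
lane_stop []
lane_mouth []
```

View pics/w9.png

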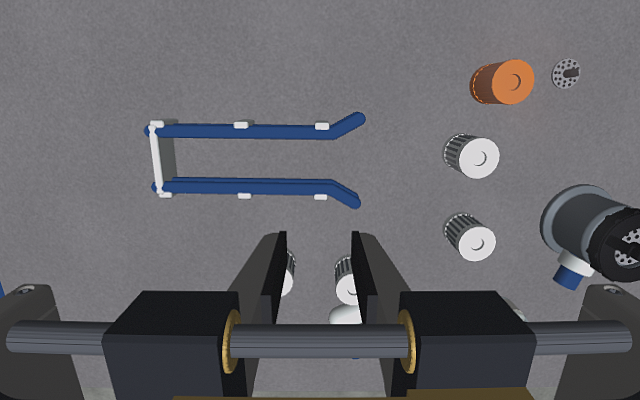

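View pics/t9.png

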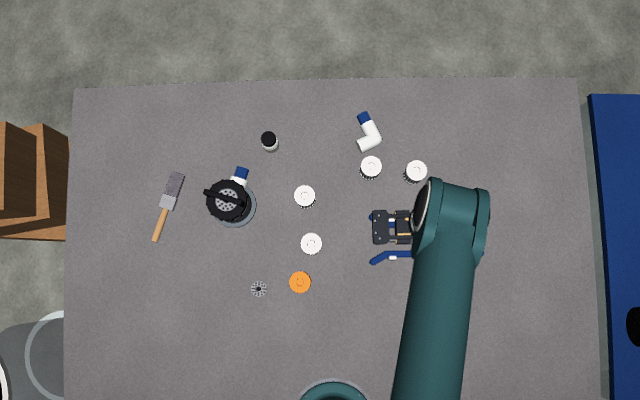

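```bash
python3 - <<'E'
from h import *
d=np.load('w9.npz'); im=d['im']; i={k:d[k] for k in ('camera_matrix','k1','R','t')}
vis=im.copy()
S=np.array([479,-391.]); M=np.array([484.5,-116.7]); u=(M-S)/np.linalg.norm(M-S); n=np.array([-u[1],u[0]])
for s in np.linspace(0,240,40):
    for off in (-31,31):
        for z,col in ((54,(0,255,0)),):
            p=S+u*s+n*off; q=proj(i,[*p,z-9]); cv2.circle(vis,(int(q[0]*8),int(q[1]*8)),5,col,-1,shift=3)
cv2.imwrite('pics/z9.png',cv2.resize(vis[90:230,130:380,::-1],None,fx=3.2,fy=3.2,interpolation=cv2.INTER_CUBIC))
print(np.degrees(np.arctan2(u[1],u[0])))
C=-i['R'].T@i['t']; print(C)
E
```

```text
88.85131401429935
[ 398.63057532 -170.01824348  499.42022311]
```

View pics/z9.png

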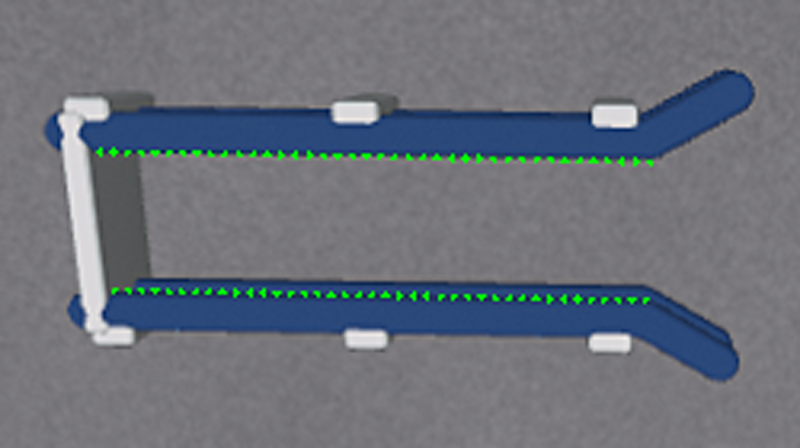

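```bash
cat >> h.py <<'E'
def carts(im=None,i=None,fn=None):
    if im is None: im,i=snap('top',fn)
    g=im.min(2); sat=im.max(2).astype(int)-g
    m=((g>185)&(sat<25)).astype(np.uint8)
    n,l,s,c=cv2.connectedComponentsWithStats(m)
    out=[]
    for k in range(1,n):
        if s[k,4]>120:
            # top face: fit min enclosing to blob
            p=onplane(i,c[k],66)
            if 300<p[0]<850 and -450<p[1]<400: out.append((int(s[k,4]),s[k,:4].tolist(),p[:2].round(1)))
    return out
S=np.array([479.3,-391.0]); LA=np.radians(89.3); U=np.array([np.cos(LA),np.sin(LA)])
def lane(s): return S+U*s
E
python3 - <<'E'
from h import *
d=np.load('t9.npz'); i={k:d[k] for k in ('camera_matrix','k1','R','t')}
for r in carts(d['im'],i): print(r)
E
```

```text
(428, [357, 120, 24, 32], array([ 756.3, -115.9]))
(341, [361, 156, 21, 21], array([ 674.6, -117.7]))
(332, [406, 160, 21, 21], array([ 660.5, -238.2]))
(344, [294, 185, 21, 21], array([599.5,  60.8]))
(358, [300, 233, 22, 22], array([473.2,  45.7]))
```

```bash
cat >> h.py <<'E'
def pick_place(p,s=262,zc=110):
    x,y=p; R=rv(LA)
    grip(1.0,25)
    robot.movep([x,y,zc],R)
    robot.servo_line([x,y,18],feed=120); o=st()
    grip(0.0,25); o=st()
    robot.servo_line([x,y,zc],feed=150); 
    X,Y=lane(s)
    robot.movep([X,Y,zc],R); 
    robot.servo_line([X,Y,30],feed=150); robot.servo_line([X,Y,18.3],feed=40); st()
    grip(1.0); robot.servo_line([X,Y,zc],feed=200); st()
def push(s_end,s0=315,fmax=12,over=6):
    # face is ~19 mm ahead of the TCP
    grip(0.0,25)
    X,Y=lane(s0); robot.movep([X,Y,95],rv(LA)); robot.servo_line([X,Y,16],feed=150); o=st()
    F=[]
    X,Y=lane(s_end+45+12); robot.servo_line([X,Y,16],feed=80); o=st()
    s=s_end+45+12
    while s>s_end+45-over-3:
        s-=3; X,Y=lane(s); robot.servo_line([X,Y,16],feed=30); o=robot.observe()
        f=o['contact_force']; tc=(o['tcp_pos'][:2]-S)@U
        print('s cmd %.0f tcp %.1f'%(s,tc),f.round(1))
        if f[1]>fmax: break
    X,Y=lane(tc+15); robot.servo_line([X,Y,16],feed=80); robot.servo_line([X,Y,110],feed=200)
    return o
E
python3 - <<'E'
from h import *
print(pick_place((473.2,46.2)))
im,i=snap('wrist','w10.png'); snap('side','s10.png')
for r in carts(fn='t10.png'): print(r)
E
```

```text
t38.4 tcp [473.8  46.2  18.5] F [ 0.2 -0.3  0.3] M [ 0.07 -0.13 -0.02] g1.003 j7 1.22
t39.0 tcp [473.4  46.4  18.2] F [-0.1  0.7  3.1] M [ 0.22 -0.06  0.04] g0.604 j7 1.22
t41.6 tcp [ 482.4 -129.    18.3] F [-0.7  1.1 -3.2] M [ 0.1  -0.19 -0.02] g0.605 j7 1.63
t42.9 tcp [ 482.  -129.   109.5] F [-0.3  0.4 -1.4] M [ 0.05 -0.12 -0.01] g1.003 j7 1.67
None
(427, [357, 120, 24, 32], array([ 756.2, -115.9]))
(342, [361, 156, 21, 21], array([ 674.6, -117.7]))
(332, [406, 160, 21, 21], array([ 660.5, -238.2]))
(344, [294, 185, 21, 21], array([599.5,  60.8]))
(175, [472, 217, 10, 41], array([ 478.9, -393.3]))
```

View pics/s10.png

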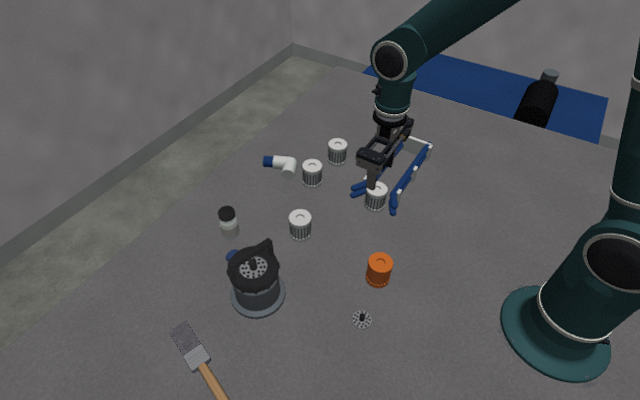

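View pics/w10.png

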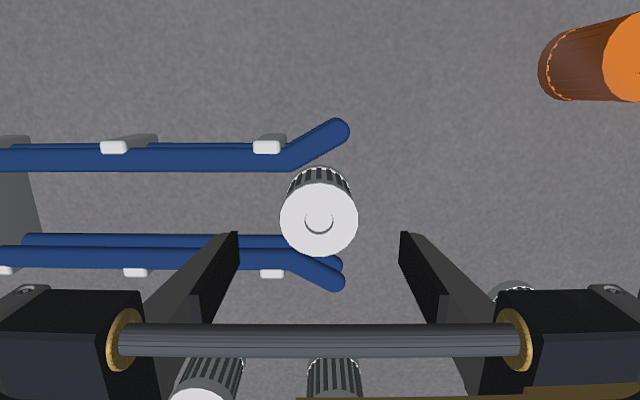

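The cartridge stands upright in the mouth at about (318,215) in the wrist view. Pushing it to the stop.

```bash
python3 - <<'E'
from h import *
o=push(28); st()
robot.movep([*lane(255),250],rv(LA)); robot.hold(.2)
im,i=snap('wrist','w11.png'); print(pin('cart1_center','wrist',i),pin('lane_stop','wrist',i))
for r in carts(fn='t11.png'): print(r)
st()
E
```

```text
t45.4 tcp [483.6 -76.6  16.4] F [0.1 0.4 0.4] M [ 0.06 -0.14 -0.  ] g0.004 j7 1.51
t48.5 tcp [ 480.3 -305.8   16. ] F [-0.5  2.2  3.2] M [ 0.47 -0.14  0.03] g0.005 j7 1.93
s cmd 82 tcp 81.5 [0.9 2.3 1.2]
s cmd 79 tcp 78.5 [0.4 1.2 0.4]
s cmd 76 tcp 75.6 [0.4 0.9 1.3]
s cmd 73 tcp 72.7 [1.1 1.  1.2]
s cmd 70 tcp 72.3 [-0.   7.1  5.5]
s cmd 67 tcp 72.3 [-1.2 14.2  9.3]
t51.0 tcp [ 479.7 -304.   109.5] F [-0.3 -0.  -0.8] M [ 0.12 -0.16 -0.02] g0.002 j7 1.96
[(0.75, array([ 479.4, -365.9,   31.6])), (0.7, array([374. ,  83.3,  31.5]))] []
(426, [357, 120, 24, 31], array([ 756.3, -116. ]))
(341, [361, 156, 21, 21], array([ 674.6, -117.7]))
(331, [406, 160, 21, 21], array([ 660.5, -238.1]))
(343, [294, 185, 21, 21], array([599.6,  60.8]))
(506, [457, 217, 25, 41], array([ 479.4, -374.2]))
t52.2 tcp [ 482.2 -136.5  249.5] F [-0.4  0.5 -0.1] M [ 0.06 -0.13  0.03] g0.007 j7 1.71
```

View pics/w11.png

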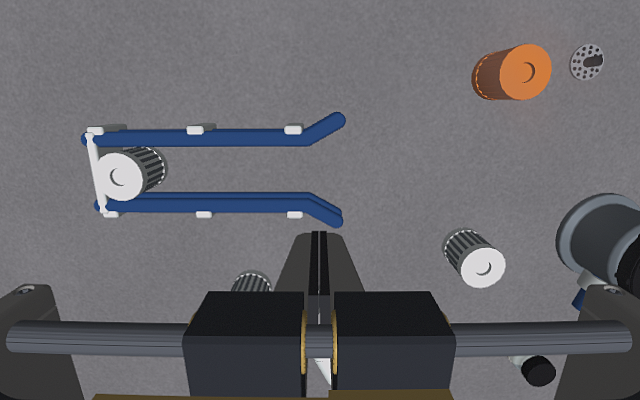

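```bash
python3 - <<'E'
from h import *
pick_place((598.5,60))
push(84)
robot.movep([*lane(255),200],rv(LA))
for r in carts(fn='t12.png'): print(r)
snap('side','s12.png')
st()
E
```

```text
t55.6 tcp [599.1  60.1  18.7] F [-0.1 -0.9 -0.4] M [ 0.05 -0.13  0.02] g1.002 j7 1.16
t56.2 tcp [598.7  60.4  18.3] F [-0.4  1.   1.7] M [ 0.22 -0.05  0.04] g0.602 j7 1.16
t59.0 tcp [ 482.4 -129.1   18.3] F [ 0.6 -0.3 -1.7] M [ 0.05 -0.17  0.03] g0.604 j7 1.50
t60.3 tcp [ 482.  -129.1  109.6] F [ 0.4 -0.3  0.4] M [ 0.03 -0.13  0.  ] g0.999 j7 1.57
t62.6 tcp [483.7 -76.6  16.4] F [0.2 0.  0.3] M [ 0.06 -0.19 -0.04] g0.002 j7 1.37
t65.0 tcp [ 481.  -249.8   15.9] F [0.2 1.9 2. ] M [ 0.38 -0.15 -0.02] g0.005 j7 1.71
s cmd 138 tcp 137.7 [0.3 0.7 1.1]
s cmd 135 tcp 134.6 [-0.7  1.1 -0.2]
s cmd 132 tcp 131.6 [0.4 1.3 0.6]
s cmd 129 tcp 128.7 [-0.1  0.7 -0.3]
s cmd 126 tcp 128.3 [-0.2  6.5  3.3]
s cmd 123 tcp 128.2 [-0.9 13.4  5.8]
(427, [357, 120, 24, 32], array([ 756.2, -115.9]))
(341, [361, 156, 21, 21], array([ 674.6, -117.7]))
(331, [406, 160, 21, 21], array([ 660.5, -238.1]))
(708, [445, 217, 37, 41], array([ 479.6, -358.2]))
t68.2 tcp [ 481.2 -138.   198.1] F [-0.1 -0.4  0.6] M [ 0.07 -0.21  0.01] g0.006 j7 1.63
```

View pics/s12.png

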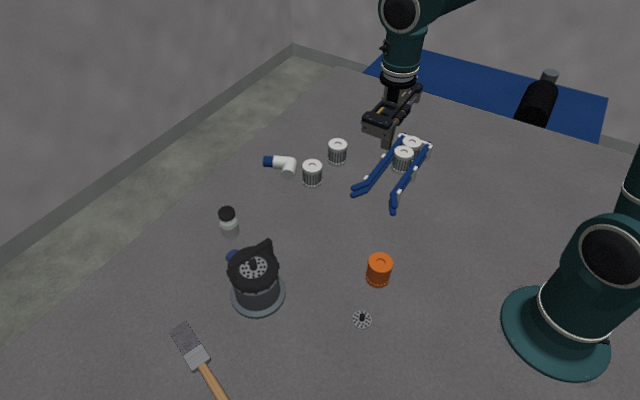

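Two are filed. At (404,155) and (412,143) in the side view they sit together against the stop. Third next.

```bash
python3 - <<'E'
from h import *
d=carts(); print(d)
pick_place((673,-118))
push(140)
robot.movep([*lane(275),200],rv(LA))
for r in carts(fn='t13.png'): print(r)
st()
E
```

```text
[(425, [357, 120, 24, 32], array([ 756.2, -115.9])), (340, [361, 156, 21, 21], array([ 674.6, -117.7])), (331, [406, 160, 21, 21], array([ 660.5, -238.1])), (697, [446, 217, 36, 41], array([ 479.7, -359.3]))]
t71.4 tcp [ 673.7 -118.    18.8] F [ 0.3  0.4 -0.4] M [ 0.09 -0.15 -0.01] g0.999 j7 1.40
t72.0 tcp [ 673.2 -117.6   18.3] F [-0.2  0.7  2.3] M [ 0.26 -0.06 -0.08] g0.604 j7 1.40
t74.7 tcp [ 482.5 -129.1   18.3] F [-0.9  0.4 -2.5] M [ 0.03 -0.14  0.02] g0.608 j7 1.40
t76.0 tcp [ 481.9 -129.2  109.5] F [-0.3 -0.4 -0.2] M [ 0.06 -0.15 -0.04] g0.999 j7 1.50
t78.4 tcp [483.6 -76.5  16.4] F [0.5 0.2 1. ] M [ 0.07 -0.17  0.  ] g0.003 j7 1.28
t80.0 tcp [ 481.6 -194.    15.9] F [-0.9  0.8 -0.3] M [ 0.11 -0.2   0.01] g0.005 j7 1.52
s cmd 194 tcp 194.0 [ 0.1  0.5 -0.1]
s cmd 191 tcp 190.8 [0.3 1.4 1.3]
s cmd 188 tcp 187.6 [-0.6  1.1  0.3]
s cmd 185 tcp 184.6 [ 0.4  1.5 -0.1]
s cmd 182 tcp 184.2 [-0.3  7.5  2.3]
s cmd 179 tcp 184.1 [-1.  12.8  4.2]
(426, [357, 120, 24, 31], array([ 756.3, -116. ]))
(331, [406, 160, 21, 21], array([ 660.5, -238.1]))
(873, [434, 217, 48, 41], array([ 480.2, -346. ]))
t83.1 tcp [ 481.5 -117.2  198.1] F [-1.1 -0.1 -0.7] M [ 0.05 -0.1  -0.03] g0.006 j7 1.55
```

View pics/t13.png

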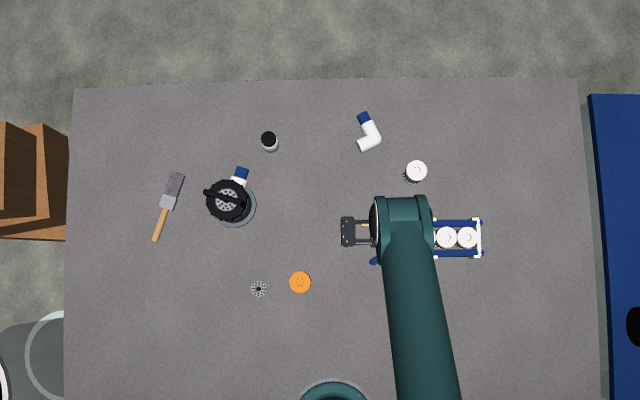

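```bash
python3 - <<'E'
from h import *
d=carts(); print(d)
pick_place((659,-238))
push(196)
robot.movep([*lane(330),230],rv(LA)); robot.hold(.2)
im,i=snap('wrist','w14.png')
robot.goto_joints([-1.2,0.2,-0.05,1.84,0.01,1.1,0]); 
for r in carts(fn='t14.png'): print(r)
snap('side','s14.png'); st()
_,i=snap('top')
print(pin('cart1_center','top',i),pin('ring_bar','top',i))
E
```

```text
[(425, [357, 120, 24, 31], array([ 756.2, -116. ])), (331, [406, 160, 21, 21], array([ 660.5, -238.1])), (872, [434, 217, 48, 41], array([ 480.2, -346.3]))]
t86.4 tcp [ 659.7 -238.    18.8] F [ 0.3 -0.2 -0. ] M [ 0.03 -0.2   0.03] g1.002 j7 1.54
t87.0 tcp [ 659.1 -237.7   18.2] F [-0.   0.4  2.2] M [ 0.29 -0.07 -0.02] g0.604 j7 1.54
t89.7 tcp [ 482.5 -129.1   18.3] F [-0.4  0.2 -3. ] M [ 0.09 -0.11 -0.01] g0.606 j7 1.34
t91.0 tcp [ 481.9 -129.3  109.5] F [ 0.6  0.3 -0.1] M [ 0.02 -0.18 -0.05] g0.997 j7 1.45
t93.4 tcp [483.7 -76.4  16.4] F [ 0.8 -0.  -1.1] M [ 0.06 -0.18  0.02] g0.004 j7 1.22
t94.3 tcp [ 482.  -138.3   15.8] F [-0.4  0.3  0.2] M [ 0.05 -0.2   0.02] g0.007 j7 1.35
s cmd 250 tcp 250.2 [-0.5  0.7 -0.4]
s cmd 247 tcp 247.0 [-0.5  1.8  1.6]
s cmd 244 tcp 243.7 [-0.2  1.8  1.4]
s cmd 241 tcp 240.6 [0.7 1.1 0.3]
s cmd 238 tcp 240.2 [-0.5  6.7  1.6]
s cmd 235 tcp 240.0 [ 0.2 14.1  2.9]
(416, [357, 120, 24, 31], array([ 756.4, -115.9]))
(1530, [394, 218, 88, 40], array([ 481.1, -291.6]))
t100.0 tcp [200.9 485.2 272.7] F [-0.1 -0.2  0.3] M [ 0.02 -0.13 -0.04] g0.004 j7 0.00
[(0.85, array([374.9,  77.1,  29.2])), (0.72, array([ 478. , -364.7,   29.8]))] [(0.92, array([590.1, 257.8, 154.5]))]
```

View pics/w14.png

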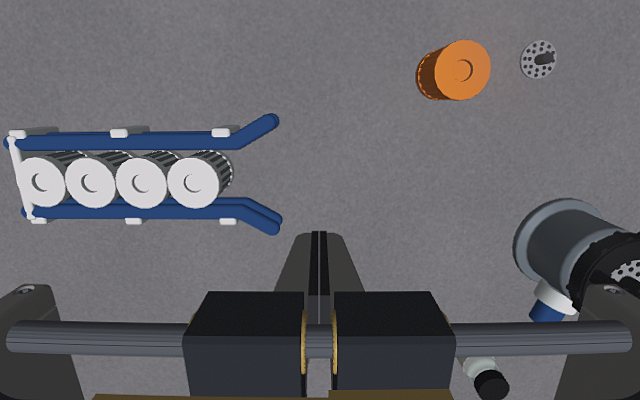

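View pics/t14.png

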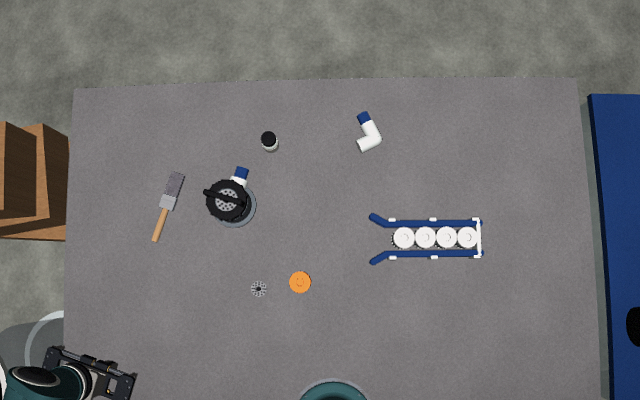

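View pics/s14.png

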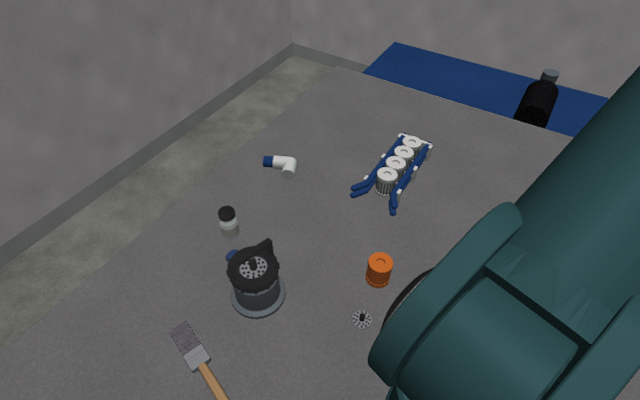

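```bash
python3 - <<'E'
from h import *
im,i=snap('top')
cv2.imwrite('pics/z15.png',cv2.resize(im[165:235,190:270,::-1],None,fx=8,fy=8,interpolation=cv2.INTER_CUBIC))
for z in ('ring_pin',): print(pin(z,'top',i))
# expected bar corner projections
for s in (-50,50):
    a=np.radians(72); print(proj(i,[587.4+s*np.cos(a),260+s*np.sin(a),163]).round(1), ((proj(i,[587.4+s*np.cos(a),260+s*np.sin(a),163])-[190,165])*8).round(0))
E
```

```text
[]
[240.6 201.9] [405. 295.]
[202.2 190.3] [ 98. 202.]
```

View pics/z15.png

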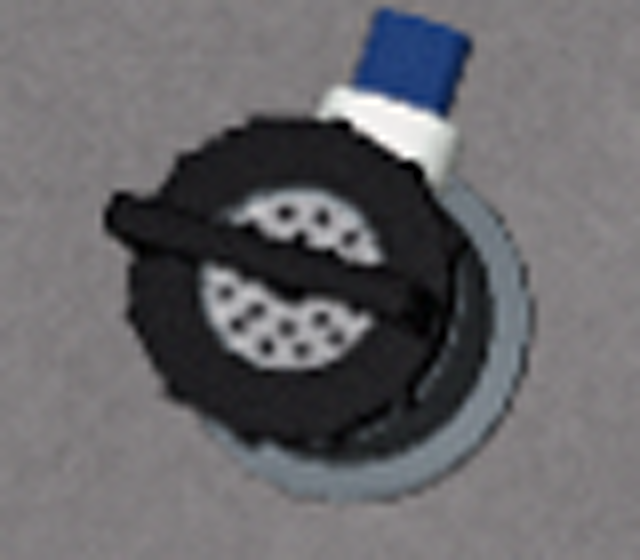

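```bash
python3 - <<'E'
from h import *
robot.job_done(); st()
E
```

```text
the job is handed in; nothing more can be done
the job is handed in; nothing more can be done
```

The job is finished and handed in at about 100 s of the 210 s allowed; handing in gave no verdict.

- **Strainer pot:** I laid the larger disk flat in the mouth, knob up, and let go of it. I then set the ring with its bar in line with the outlet pipe and turned it clockwise to the stop. Turning force rose from about 90 degrees, and the ring came down 5.6 mm of the nominal 6. The networks put the bar at about 155 mm high, where 156 mm is home.
- **Cartridges:** All four were set down at the mouth, 262 mm from the stop, and pushed in along the deck one at a time. The pusher stopped against resistance at 72.3, 128.3, 184.2 and 240.1 mm, which fits the 56 mm spacing. The last pictures show four upright cartridges touching, the first against the end stop.
- **Other things:** The bottle, elbow, brush, orange cartridge and small disk look unmoved in the last pictures. I saw no sign that anything had been knocked aside. The wrist force readings I printed stayed below about 18 N.
- **Small disagreements:** In the last top view the bar's angle read about 1.5 degrees off the predicted line, which is within what I can measure there. The network found no ring pin in that picture, so I did not check the angle from the pin.

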